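Lock the sweets stand with its hex key

TASK

Take the red-headed key out of its wooden block, feel for the hex socket in the hub on top of the three-tier sweets stand and seat the key fully in it. Then tighten the clamp nut clockwise right up to its stop in quarter turns, letting go of the key and taking a fresh grip between turns, and leave the key standing fully home in the socket. The hub is soft metal: never press on it with more than about 2.5 kg (25 N) while feeling for the socket, do not force the key in or past the stop, and leave the other things on the sideboard alone.

Things in the scene. Friction and masses are not known exactly. Their poses are not given: they have to be found in the camera images.
- key_head (a point): Centre of the loose key's red square head, 26 x 26 mm and 32 mm high, side faces square to this point's x and y; z is the key's axis, up. Below the head: neck 14 mm diameter, 16 mm long; flange 26 mm diameter, 4 mm thick; hexagonal shank 14 mm across flats, 20 mm long, two flats facing +x and -x; round nose 5 mm long, 11.6 mm diameter (8 mm at its end). 77 mm long in all, about 80 g.
- key_tip (a point): The end of the key's nose, on its axis, 61 mm below the centre of the head; same axes as key_head. With the flange resting on something, this point is 25 mm below that surface.
- holder: Fixed wooden block, 60 x 60 x 36 mm, origin at the centre of its underside, with a loose 19 mm square hole. The key starts standing upright in it, flange on the block's top, and lifts straight out.
- stand: Fixed aluminium sweets stand: three round dishes, 230, 184 and 140 mm diameter, hub on top. Origin under its centre, on the table. In the hub's well lies a dark greased steel clamp nut (hexagonal), 35 mm across, its flat top 196 mm above the table. The nut's centre lies 2.5 to 4.5 mm off the hub's centre, in any direction; where, and the nut's angle, are not measured. It does not shift during the work.
- hub_rim (a point): Centre of the hub at the height of its brass rim (62 mm outside, 54 mm inside diameter), 202 mm above the table; nut's top 6 mm below. The hex socket, at the nut's centre: 15.4 mm across flats, sharp edges, 26 mm deep. The nose drops in at any angle of the key; the shank only if centred to 0.7 mm and within 12 degrees of the flats (they repeat every 60). Fully home, nose end 31 mm below this point.
- clamp (a joint): Turn of the clamp nut about the vertical, rad, growing clockwise seen from above: starts between 0.1 and 0.5, hard stop (tight) at 2.6. Steady friction about 0.05 N m; over 0.25 N m harms it; stays where it is left. A seated key has about 12 degrees of play either way before it drives the nut, and stands by itself when let go.
- bonbon: Green glass bonbonniere with ball knob, 106 mm diameter, 102 mm high, loose; origin at the centre of its underside. Leave alone.
- saucer: White round ceramic saucer, 140 mm diameter, 18 mm high, loose; origin at the centre of its underside. Leave alone.
- press: Beechwood ma'amoul press, round 72 mm diameter body with a handle reaching 140 mm along its -x, 41 mm high, hinged upper half, loose; origin under the centre of the round. Leave alone.
- fork1: Silver-tone plastic serving fork, 200 mm long along x (prongs at +x), 5 mm high, loose; origin under its middle. Leave alone.
- fork2: The other serving fork, the same size. Leave alone.
Things that resemble listed ones, but are neither listed nor needed, are in the scene too. Several things have the shape of the stand; the one meant has the colours described above.

How it is judged:
By the outcome, as a careful person would: the job done as asked, in the order asked, and still so for the second after the job is handed in, with the robot touching nothing.
It also fails if it takes over 72 s, if anything falls off the work surface, if the arm or the gripper's body presses on something with over 40 N, if the wrist force passes 120 N, or if a joint passes its speed limit or range.

ROBOT

A 7-joint arm with a two-finger parallel gripper is mounted at the origin on the work surface. World frame = base frame: x ahead of the robot, y to its left, z up, the work surface at z = 0. Lengths are in m, angles in rad, forces in N, time in s.
With the tool pointing down it reaches from about 0.425 to 0.875 m from the base axis. Payload 4.7 kg.
Tool frame: the origin (TCP) lies midway between the tips of the shut fingers; the grasp point (between the pads) lies 19 mm behind it; z points along the fingers, x is the direction in which the jaws open and shut, and the axes are right-handed (so a half turn about z gives the same grasp; the last joint's range is limited). The gripper opens to 87 mm and grips with 3 to 60 N. Pads are 19 mm wide; open, the fingers measure 117 mm over their backs; the gripper's body (75 mm by 190 mm) begins 51 mm behind the grasp point.
Start: joints at [-1.115, 0.321, -0.07, 1.45, 0.023, 1.371, -0.057], TCP at [0.278, 0.588, 0.223] pointing down, gripper open.
Joint ranges: [-2.86, 2.86], [-0.3, 2.09], [-1.38, 1.24], [0.06, 2.45], [-1.56, 4.7], [0.09, 2.05], [-2.69, 2.69]. Speed limits (rad/s): [2.57, 2.57, 3.14, 3.14, 3.14, 3.14, 3.14].

INTERFACE

Orientations are given as a rotation vector (axis times angle).
In Python, from bench import get_state, eyes, ticket gives the robot as it stands.
- The arm moves only by the tool carry_out, never from a script. Its argument "motion" is a list of rows, each a list of 2 entries, a list of its own where there are three numbers: the shift along the world's x, y, z in m, then the turn about the world's z in rad. A call has 1 to 20 rows; each row is the pose to reach, as a shift and turn from the pose commanded when the call began; what a row does not reach only later rows make up. A row lasts 1/10 s, in which the tool goes at most 50 mm and 8.59 degrees, less where a joint would pass 70% of its speed; a pose out of reach is approached as far as the arm can. A call with a gripper value outside its range is refused whole. "grip" is the gripper command: -1 is fully open, 1 is shut, values between are in proportion, set as the call begins (left out, the last holds). The fingers move at their own pace and stop on an object; "squeeze" is the grip in N (left out, the last holds). Time passes only in rows, so rows that repeat a pose let the fingers close. It gives the time, the measured TCP pose, the force and the opening at its end, in the units of the state.
- get_state(): the state, without advancing time (a new reading comes with each control period).
- eyes.get_image(name): name is "scene" or "top" or "wrist"; returns a dict with "pixels" (420x560x3 uint8, blue, green, red), "mtx" (3x3 intrinsics, pixels), "extrinsics" (4x4, takes a point from camera to world coordinates). Camera axes: x right, y down, z forward; pixel columns grow to the right and rows downward; lengths in m; the calibration is good to about 2 mm. A picture is of the moment at which its call begins. There is no depth.
- ticket.close_job(): hands the job in, once; it reports no verdict.
The state is a dict: "time": time; "joint_positions": joint angles; "qd": joint speeds; "joint_torque": joint torques, N m; "position": TCP position; "tool_rot": TCP orientation; "ft_force": force on the tool from outside, world axes, zero at the start; "torque": the same for the moment, N m; "grip_width": opening from 0.0 (shut) to 1.0 (fully open).
Only numpy, scipy, OpenCV 4.12 (cv2) and the standard library are available. Lean on these libraries where they do the work, as an engineer would, in place of code of your own. Each camera call takes 0.05 s, during which the arm holds its last target. There are 200 camera calls.

## Working session

There is one attempt and no reset: what is moved stays moved. The work goes in short steps, Python scripts to look and compute and a tool call to move; the robot and the scene stay as the last step left them, time stands still between calls to the robot, and variables do not carry over. Pictures are saved under pics/ and viewed, about 8 in all and at most 12, crops included, and the job is handed in when it is done.

Besides the shell and the picture viewer there is one more tool, called after "Request:" as name(argument=value, ...) on one line, values as JSON. carry_out: Moves the arm, as the interface text tells. Its arguments: {"type":"object","properties":{"motion":{"type":"array","items":{"type":"array"}},"grip":{"type":"number"},"squeeze":{"type":"number"}},"required":["motion"]}

```bash
mkdir -p pics
cat > h.py <<'E'
import numpy as np,cv2
from bench import get_state,eyes,ticket
def grab(n,f):
    d=eyes.get_image(n);im=np.array(d["pixels"]);cv2.imwrite(f"pics/{f}.png",im);np.savez(f"pics/{f}.npz",im=im,K=np.array(d["mtx"]),T=np.array(d["extrinsics"]));return d
def px2w(f,u,v,z):
    d=np.load(f"pics/{f}.npz");r=d['T'][:3,:3]@np.linalg.solve(d['K'],[u,v,1.]);o=d['T'][:3,3];return o+r*(z-o[2])/r[2]
def w2px(f,p):
    d=np.load(f"pics/{f}.npz");c=d['K']@(d['T'][:3,:3].T@(np.array(p)-d['T'][:3,3]));return c[:2]/c[2]
E
python3 - <<'E'
from h import *
for n in("scene","top","wrist"):
    d=grab(n,n);print(n,np.round(d["mtx"],1).tolist(),np.round(d["extrinsics"],3).tolist())
s=get_state();print({k:np.round(v,4).tolist() for k,v in s.items()})
a=cv2.imread("pics/scene.png");b=cv2.imread("pics/top.png")
cv2.imwrite("pics/a.png",b)
E
```

```text
scene [[498.9, 0.0, 283.7], [0.0, 498.9, 210.0], [0.0, 0.0, 1.0]] [[-0.314, 0.619, -0.72, 1.382], [0.949, 0.197, -0.245, 0.233], [-0.009, -0.761, -0.649, 0.946], [0.0, 0.0, 0.0, 1.0]]
top [[398.0, 0.0, 289.0], [0.0, 398.0, 212.5], [0.0, 0.0, 1.0]] [[0.056, -0.978, 0.199, 0.285], [-0.998, -0.056, 0.007, -0.061], [0.005, -0.199, -0.98, 1.306], [0.0, 0.0, 0.0, 1.0]]
wrist [[364.9, 0.0, 279.7], [0.0, 364.9, 210.9], [0.0, 0.0, 1.0]] [[0.427, 0.868, 0.255, 0.208], [0.904, -0.409, -0.122, 0.621], [-0.002, 0.283, -0.959, 0.385], [0.0, 0.0, 0.0, 1.0]]
{'time': 0.15, 'joint_positions': [-1.1149, 0.3216, -0.0701, 1.4514, 0.0226, 1.3708, -0.0569], 'qd': [0.0001, -0.0043, -0.0013, -0.0039, 0.0021, -0.0011, -0.0002], 'joint_torque': [-0.0003, -49.1796, -0.4047, -31.2881, -0.0639, 0.0404, 0.0001], 'position': [0.2778, 0.5872, 0.2217], 'tool_rot': [2.6534, 1.6804, -0.0018], 'ft_force': [0.9415, 0.4561, 0.981], 'torque': [-0.0353, -0.0148, -0.0054], 'grip_width': 0.9956}
```

View pics/top.png

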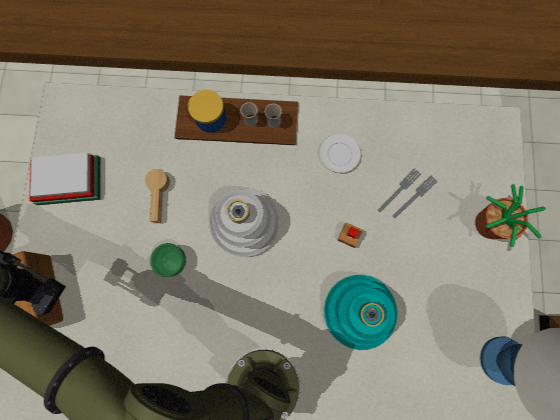

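View pics/scene.png

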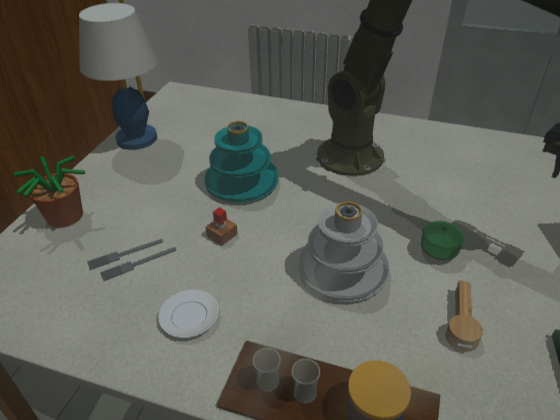

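Two things have the stand's shape in the top view: a grey aluminium one with its hub at (238,211) and a teal one with its hub at (372,314). The aluminium one fits the description. The key, with its red head, is at (354,232). I'll confirm both in an enlarged crop.

Run:
```python
from h import *
a=cv2.imread("pics/top.png");b=cv2.imread("pics/scene.png")
def c(im,u,v,r=25): return cv2.resize(im[v-r:v+r,u-r:u+r],(390,290) if 0 else (300,300),interpolation=cv2.INTER_CUBIC)
cv2.imwrite("pics/crop1.png",np.vstack([np.hstack([c(a,238,211),c(a,352,234)]),np.hstack([c(b,347,211),c(b,220,222)])]))
for f,im in(("top",a),("scene",b)):
    h=cv2.cvtColor(im,cv2.COLOR_BGR2HSV);m=((h[...,0]<6)|(h[...,0]>174))&(h[...,1]>180)&(h[...,2]>90)
    n,l,s,ce=cv2.connectedComponentsWithStats(m.astype(np.uint8))
    print(f,[(s[i].tolist(),ce[i].round(1).tolist()) for i in range(1,n) if s[i][4]>15])
print(px2w("top",238,211,.202),px2w("scene",347.5,210,.202))
print(px2w("top",354,232,.088),px2w("scene",220,212,.088))
```

```text
top [([30, 192, 62, 9, 191], [60.0, 196.1]), ([348, 227, 11, 10, 70], [352.5, 231.7])]
scene [([215, 209, 9, 5, 26], [219.3, 211.0])]
[0.50584662 0.09095423 0.202     ] [0.51184383 0.092662   0.202     ]
[ 0.48284348 -0.25682685  0.088     ] [ 0.48861863 -0.24746198  0.088     ]
```

View pics/crop1.png

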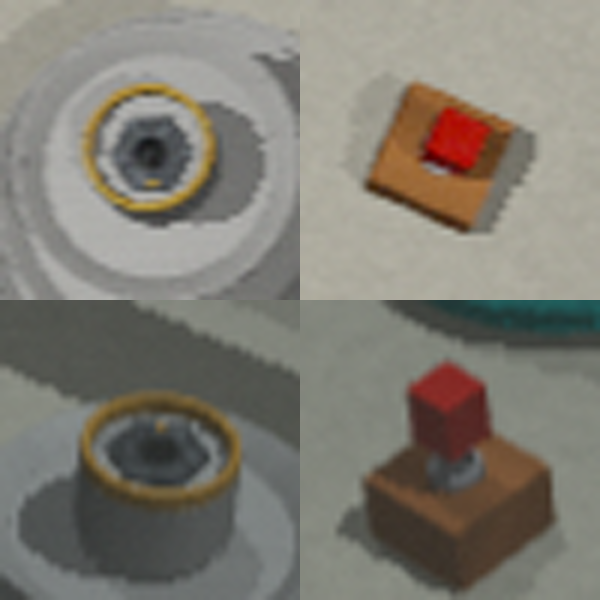

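The crop confirms it. Top left is the aluminium hub with its brass rim and dark hex nut. Top right is the red-headed key in the wooden block. I'm moving over the hub first to look with the wrist camera, then on to the key.

Request:
carry_out(motion=[[[0.012,-0.027,0.033],-0.126],[[0.032,-0.057,0.063],-0.252],[[0.052,-0.087,0.093],-0.378],[[0.077,-0.127,0.1],-0.504],[[0.102,-0.167,0.1],-0.63],[[0.127,-0.207,0.1],-0.756],[[0.152,-0.247,0.1],-0.882],[[0.172,-0.287,0.1],-1.008],[[0.187,-0.332,0.1],-1.134],[[0.202,-0.377,0.1],-1.26],[[0.215,-0.422,0.1],-1.386],[[0.225,-0.462,0.1],-1.51],[[0.23,-0.495,0.1],-1.51],[[0.23,-0.495,0.1],-1.51],[[0.23,-0.495,0.1],-1.51]])

```text
time: 1.65
position: [0.5079, 0.0922, 0.3225]
tool_rot: [-3.084, 0.597, 0.0]
ft_force: [0.4, 0.8, -0.6]
grip_width: 1.0
```

Run:
```python
from h import *
grab("wrist","w1")
```

Request:
carry_out(motion=[[[0,-0.04,0],0],[[0,-0.085,0],0],[[0,-0.13,0],0],[[-0.005,-0.175,0],0],[[-0.01,-0.22,0],0],[[-0.015,-0.265,-0.01],0],[[-0.02,-0.305,-0.03],0],[[-0.02,-0.34,-0.06],0],[[-0.02,-0.342,-0.1],0],[[-0.02,-0.342,-0.12],0],[[-0.02,-0.342,-0.12],0],[[-0.02,-0.342,-0.12],0]])

```text
time: 2.9
position: [0.4889, -0.248, 0.2029]
tool_rot: [3.085, -0.591, -0.0]
ft_force: [0.4, 0.3, -0.2]
grip_width: 0.999
```

Run:
```python
from h import *
grab("wrist","w2")
s=get_state();print(s['position'],s['tool_rot'],s['time'])
a=cv2.imread("pics/w1.png");b=cv2.imread("pics/w2.png")
cv2.imwrite("pics/v12.png",np.vstack([a,b])[::1])
u,v=w2px("w1",[.508,.092,.202]).astype(int);print(u,v)
r=75
c1=cv2.resize(a[max(v-r,0):v+r,u-r:u+r],(400,400),interpolation=cv2.INTER_CUBIC)
u2,v2=w2px("w2",[.487,-.25,.088]).astype(int);print(u2,v2);r=90
c2=cv2.resize(b[max(v2-r,0):v2+r,u2-r:u2+r],(400,400),interpolation=cv2.INTER_CUBIC)
cv2.imwrite("pics/crop2.png",np.hstack([c1,c2]))
```

```text
[ 0.48934779 -0.24849477  0.20381058] [ 3.08529614e+00 -5.91090904e-01  2.78046218e-03] 2.95
279 204
277 209
```

View pics/crop2.png

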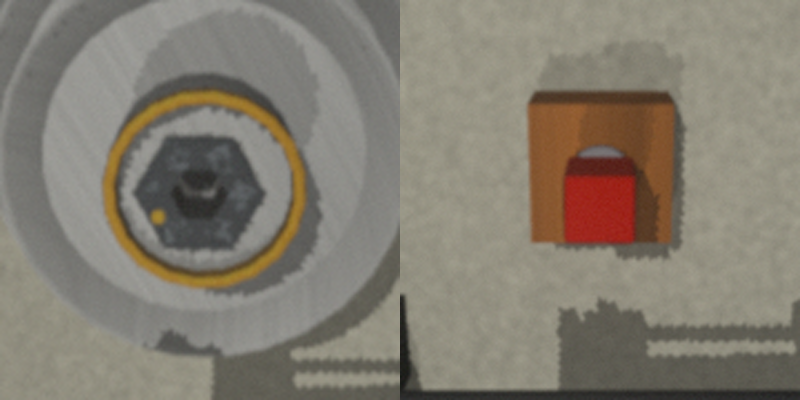

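The left crop shows the hub: rim centred near crop (205,190), nut hexagon near (200,193), socket near (200,195). The right crop shows the red head nearly square to the jaws, with its top face near (600,208). Now I'll measure both.

Run:
```python
from h import *
from scipy.optimize import least_squares
def P(f,m,z): 
    ys,xs=np.nonzero(m);return np.array([px2w(f,x,y,z)[:2] for x,y in zip(xs,ys)])
a=cv2.imread("pics/w1.png");h=cv2.cvtColor(a,cv2.COLOR_BGR2HSV)
roi=np.zeros(a.shape[:2],bool);roi[129:279,204:354]=1
br=roi&(h[...,1]>120)&(h[...,0]>10)&(h[...,0]<30)&(h[...,2]>90)
p=P("w1",br,.202)
p=p[np.hypot(*(p-np.median(p,0)).T)>.02]
f=lambda q:np.hypot(p[:,0]-q[0],p[:,1]-q[1])-.029
r=least_squares(f,[.508,.092],loss='soft_l1',f_scale=.001);print("rim",r.x,np.std(f(r.x)),len(p))
rim=r.x
u,v=w2px("w1",[*rim,.196])
yy,xx=np.mgrid[:420,:560]
d=(np.hypot(xx-u,yy-v)<32)&(a.max(2)<110)
d=cv2.morphologyEx(d.astype(np.uint8),cv2.MORPH_CLOSE,np.ones((15,15)))
d=cv2.morphologyEx(d,cv2.MORPH_OPEN,np.ones((5,5)))
cs,_=cv2.findContours(d,cv2.RETR_EXTERNAL,cv2.CHAIN_APPROX_NONE);c=max(cs,key=cv2.contourArea)[:,0]
q=np.array([px2w("w1",x,y,.196)[:2] for x,y in c])
def hx(s):
    w=q-s[:2];t=np.arctan2(w[:,1],w[:,0])-s[2];t=(t+np.pi/6)%(np.pi/3)-np.pi/6
    return np.hypot(*w.T)*np.cos(t)-s[3]
best=min((least_squares(hx,[*q.mean(0),t,.0165],loss='soft_l1',f_scale=.0007) for t in np.radians([0,20,40])),key=lambda r:r.cost)
print("nut",best.x[:2],"flat normal deg mod60",np.degrees(best.x[2])%60,"inradius",best.x[3],"off mm",(best.x[:2]-rim)*1e3,np.std(hx(best.x)))
b=cv2.imread("pics/w2.png");h=cv2.cvtColor(b,cv2.COLOR_BGR2HSV)
red=((h[...,0]<6)|(h[...,0]>174))&(h[...,1]>180)
V=h[...,2]; print("V pct",np.percentile(V[red],[5,25,50,75,95]))
m=red&(V>150)
for z in(.088,):
    p=P("w2",m,z).astype(np.float32);rc=cv2.minAreaRect(p*1000);print("head",rc,p.mean(0))
    print("px",np.argwhere(m).min(0),np.argwhere(m).max(0))
s=get_state();t=s['tool_rot'];print("toolyaw",2*np.degrees(np.arctan2(t[1],t[0])))
for f,pt in(("top",[*rim,.202]),("scene",[*rim,.202])):print(f,w2px(f,pt))
```

```text
rim [0.50996363 0.0950557 ] 0.0011525214869317253 1054
nut [0.50720654 0.09452465] flat normal deg mod60 15.352730910114694 inradius 0.023581872797084135 off mm [-2.75708919 -0.53105167] 0.002190554096619381
V pct [  4. 142. 158. 160. 162.]
head ((484.61956787109375, -252.03746032714844), (22.423227310180664, 22.511032104492188), 68.35543823242188) [ 0.48453513 -0.25231662]
px [199 262] [226 290]
toolyaw -21.690983350281623
top [236.67347845 209.4985002 ]
scene [348.70468841 209.69871423]
```

Request:
carry_out(motion=[[[-0.0035,-0.003,-0.03],0],[[-0.0035,-0.003,-0.07],0],[[-0.0035,-0.003,-0.11],0],[[-0.0035,-0.003,-0.14],0],[[-0.0035,-0.003,-0.15],0],[[-0.0035,-0.003,-0.15],0],[[-0.0035,-0.003,-0.15],0]], grip=-1)

```text
time: 3.65
position: [0.4862, -0.2529, 0.0547]
tool_rot: [3.084, -0.594, 0.005]
ft_force: [0.6, -0.1, 0.2]
grip_width: 0.999
```

Request:
carry_out(motion=[[[0,0,0],0],[[0,0,0],0],[[0,0,0],0],[[0,0,0],0],[[0,0,0],0],[[0,0,0],0],[[0,0,0],0],[[0,0,0],0],[[0,0,0],0],[[0,0,0],0]], grip=1, squeeze=25)

```text
time: 4.65
position: [0.4844, -0.2524, 0.0525]
tool_rot: [3.085, -0.595, -0.0]
ft_force: [0.1, -0.5, 0.1]
grip_width: 0.297
```

Run:
```python
from h import *
s=get_state();print(s['position'],s['ft_force'],s['torque'],s['grip_width'])
n=px2w("w1",278.6,201.2,.196);r=px2w("w1",280.5,199.9,.202);print("nut",n,"rim",r,(n-r)*1e3)
d=np.load("pics/w1.npz");x=d['T'][:3,0];print("cam x yaw",np.degrees(np.arctan2(x[1],x[0])))
```

```text
[ 0.48440532 -0.25240976  0.05252519] [ 0.13843369 -0.48500731  0.0918356 ] [-0.09360088  0.08554903 -0.01369206] 0.296530929738304
nut [0.5078168  0.09337986 0.196     ] rim [0.5102435  0.09528109 0.202     ] [-2.42669416 -1.90122777 -6.        ]
cam x yaw -21.87937340074897
```

Request:
carry_out(motion=[[[0,0,0.01],0],[[0,0,0.03],0],[[0,0,0.06],0],[[0,0,0.1],0],[[0,0,0.14],0],[[0,0.015,0.18],0],[[0.003,0.045,0.215],0],[[0.006,0.08,0.235],0],[[0.009,0.12,0.235],0],[[0.012,0.165,0.235],0],[[0.015,0.21,0.235],0],[[0.018,0.255,0.235],0],[[0.021,0.295,0.235],0],[[0.0225,0.325,0.235],0],[[0.0235,0.34,0.235],0],[[0.0235,0.3455,0.23],0],[[0.0235,0.3455,0.225],0],[[0.0235,0.3455,0.22],0],[[0.0235,0.3455,0.22],0],[[0.0235,0.3455,0.22],0]])

```text
time: 6.65
position: [0.508, 0.0917, 0.2725]
tool_rot: [3.084, -0.598, -0.0]
ft_force: [-0.2, 0.5, -0.8]
grip_width: 0.294
```

Run:
```python
from h import *
grab("wrist","w3");grab("scene","s3");grab("top","t3")
s=get_state();print(s['position'],s['ft_force'],s['grip_width'],s['joint_positions'])
a=cv2.imread("pics/w3.png");b=cv2.imread("pics/s3.png")
c=b[150:250,290:410]
cv2.imwrite("pics/v3.png",np.hstack([cv2.resize(a[120:420,130:430],(400,400)),cv2.resize(c,(480,400),interpolation=cv2.INTER_CUBIC)[:,:400]]))
```

```text
[0.50814866 0.09261117 0.27287682] [-0.73473286  0.61338115 -1.25133861] 0.3002814976968754 [-6.67263155e-01  3.81286002e-03  4.39679217e-01  1.71551421e+00
 -1.64404629e-03  1.42205290e+00 -6.09186038e-01]
```

View pics/v3.png

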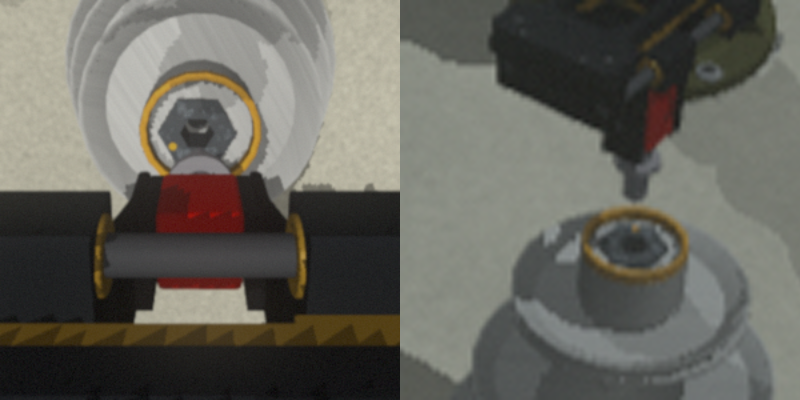

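The wrist crop shows the key held square between the pads, at crop x about 199. The nut is centred behind it at about (198,126). The scene crop shows the nose upright above the well. I'm going down gently to feel for the socket.

Run:
```python
from h import *
print(px2w("w3",278.5,214.5,.196))
```

```text
[0.50939685 0.09634167 0.196     ]
```

Request:
carry_out(motion=[[[0,0,-0.015],0],[[0,0,-0.025],0],[[0,0,-0.03],0],[[0,0,-0.033],0],[[0,0,-0.035],0],[[0,0,-0.036],0],[[0,0,-0.0365],0],[[0,0,-0.0365],0]])

```text
time: 7.6
position: [0.5081, 0.0931, 0.2363]
tool_rot: [-3.085, 0.595, -0.001]
ft_force: [0.1, -0.5, -0.9]
grip_width: 0.293
```

Request:
carry_out(motion=[[[0,0,-0.0005],0],[[0,0,-0.001],0],[[0,0,-0.0015],0],[[0,0,-0.002],0],[[0,0,-0.002],0]])

```text
time: 8.1
position: [0.5079, 0.0931, 0.234]
tool_rot: [3.085, -0.595, -0.0]
ft_force: [0.6, -0.1, -0.9]
grip_width: 0.297
```

Run:
```python
from h import *
s=get_state();print(s['position'],s['ft_force'],s['torque'])
```

```text
[0.5078817  0.09308708 0.23398153] [ 0.5515988  -0.11180025 -0.85334417] [-0.09415303  0.0500711  -0.00525464]
```

Request:
carry_out(motion=[[[0,0,-0.0005],0],[[0,0,-0.001],0],[[0,0,-0.0015],0],[[0,0,-0.002],0],[[0,0,-0.002],0]])

```text
time: 8.6
position: [0.508, 0.0931, 0.2323]
tool_rot: [-3.085, 0.595, -0.0]
ft_force: [-0.3, -0.6, 0.3]
grip_width: 0.296
```

Request:
carry_out(motion=[[[0,0,-0.0003],0],[[0,0,-0.0006],0],[[0,0,-0.001],0],[[0,0,-0.001],0]])

```text
time: 9.0
position: [0.5082, 0.0931, 0.2318]
tool_rot: [-3.084, 0.595, -0.001]
ft_force: [-1.5, -0.1, 4.4]
grip_width: 0.291
```

Light contact, with the nose in and the shank probably resting on the nut. I'll back off 1 mm and feel the socket walls sideways to find its centre.

Request:
carry_out(motion=[[[0,0,0.001],0],[[0.001,0,0.001],0],[[0.002,0,0.001],0],[[0.003,0,0.001],0],[[0.003,0,0.001],0],[[0.003,0,0.001],0]])

```text
time: 9.6
position: [0.5099, 0.0932, 0.2321]
tool_rot: [3.084, -0.594, -0.004]
ft_force: [-4.7, -0.2, 5.0]
grip_width: 0.295
```

Request:
carry_out(motion=[[[-0.002,0,0],0],[[-0.004,0,0],0],[[-0.005,0,0],0],[[-0.006,0,0],0],[[-0.006,0,0],0],[[-0.006,0,0],0]])

```text
time: 10.2
position: [0.5051, 0.0931, 0.2322]
tool_rot: [-3.085, 0.595, -0.001]
ft_force: [0.9, 0.7, 3.2]
grip_width: 0.295
```

Request:
carry_out(motion=[[[0.002,0,0],0],[[0.003,0.001,0],0],[[0.003,0.002,0],0],[[0.003,0.003,0],0],[[0.003,0.003,0],0],[[0.003,0.003,0],0]])

```text
time: 10.8
position: [0.5075, 0.0949, 0.2314]
tool_rot: [3.082, -0.596, -0.002]
ft_force: [-1.8, -4.9, -1.9]
grip_width: 0.296
```

Request:
carry_out(motion=[[[0,-0.002,0],0],[[0,-0.004,0],0],[[0,-0.005,0],0],[[0,-0.006,0],0],[[0,-0.006,0],0],[[0,-0.006,0],0]])

```text
time: 11.4
position: [0.508, 0.0913, 0.2324]
tool_rot: [-3.084, 0.593, -0.001]
ft_force: [-1.0, 2.3, -0.0]
grip_width: 0.295
```

Request:
carry_out(motion=[[[-0.0006,0.0015,0],0],[[-0.0006,0.0026,0],0],[[-0.0006,0.0026,-0.001],0],[[-0.0006,0.0026,-0.002],0],[[-0.0006,0.0026,-0.002],0],[[-0.0006,0.0026,-0.002],0]])

```text
time: 12.0
position: [0.5081, 0.0922, 0.2318]
tool_rot: [-3.084, 0.596, -0.003]
ft_force: [-1.5, -1.0, 7.2]
grip_width: 0.298
```

Request:
carry_out(motion=[[[0,0,0],0.1],[[0,0,0],0.2],[[0,0,0],0.3],[[0,0,0],0.4],[[0,0,0],0.4],[[0,0,0],0.4]])

```text
time: 12.6
position: [0.5087, 0.0925, 0.2319]
tool_rot: [-3.141, -0.029, -0.006]
ft_force: [-1.3, -0.5, 6.5]
grip_width: 0.298
```

Request:
carry_out(motion=[[[0,0,0],0.06],[[0,0,0],0.12],[[0,0,0],0.12],[[0,0,0],0.12]])

```text
time: 13.0
position: [0.5086, 0.0925, 0.232]
tool_rot: [-3.134, -0.217, -0.006]
ft_force: [-0.6, -0.4, 7.4]
grip_width: 0.294
```

Request:
carry_out(motion=[[[-0.0005,0.0003,0],0],[[-0.001,0.0006,0],0],[[-0.0014,0.0006,0],0],[[-0.0014,0.001,0],0],[[-0.001,0.0012,0],0],[[-0.0005,0.0012,0],0],[[-0.0003,0.0006,0],0],[[-0.0003,0,0],0],[[-0.0008,-0.0003,0],0],[[-0.0014,-0.0002,0],0],[[-0.002,0.0002,0],0],[[-0.002,0.0008,0],0],[[-0.0018,0.0014,0],0],[[-0.0012,0.0018,0],0],[[-0.0006,0.0018,0],0],[[0,0.0015,0],0],[[0.0004,0.001,0],0],[[0.0004,0.0003,0],0],[[0.0002,-0.0003,0],0],[[0,0,0],0]])

```text
time: 15.0
position: [0.5071, 0.0929, 0.23]
tool_rot: [-3.134, -0.218, 0.001]
ft_force: [-0.1, 0.2, -0.2]
grip_width: 0.295
```

```bash
cat >> h.py <<'E'
def avg(n=6):
    L=[]
    for _ in range(n): eyes.get_image("wrist");L.append(get_state())
    m=lambda k:np.mean([np.array(s[k]) for s in L],0)
    print("t",round(L[-1]['time'],2),"pos",m('position').round(5),"F",m('ft_force').round(2),"T",m('torque').round(3),"w",m('grip_width').round(3),"j7",L[-1]['joint_positions'][6].round(3) if hasattr(L[-1]['joint_positions'][6],'round') else L[-1]['joint_positions'][6])
    t=L[-1]['tool_rot'];print("yaw",(2*np.degrees(np.arctan2(t[1],t[0]))+180)%360-180)
E
python3 -c "
from h import *;avg()"
```

```text
t 15.3 pos [0.50714 0.09284 0.23003] F [-0.8   0.98 -0.93] T [ 0.152  0.218 -0.007] w 0.295 j7 -0.082
yaw 7.972593392175156
```

The shank dropped in at yaw 8°. I'm lowering it with a force check.

Request:
carry_out(motion=[[[0,0,-0.0015],0],[[0,0,-0.003],0],[[0,0,-0.0045],0],[[0,0,-0.006],0],[[0,0,-0.008],0],[[0,0,-0.008],0]])

```text
time: 15.9
position: [0.5071, 0.0928, 0.2217]
tool_rot: [3.134, 0.218, -0.001]
ft_force: [-0.3, 2.2, -1.3]
grip_width: 0.295
```

Request:
carry_out(motion=[[[0,0,-0.0015],0],[[0,0,-0.003],0],[[0,0,-0.0045],0],[[0,0,-0.006],0],[[0,0,-0.008],0],[[0,0,-0.009],0],[[0,0,-0.0095],0],[[0,0,-0.0095],0]])

```text
time: 16.7
position: [0.5072, 0.0928, 0.2125]
tool_rot: [-3.134, -0.218, 0.0]
ft_force: [-1.5, 2.4, -0.6]
grip_width: 0.298
```

```bash
python3 -c "
from h import *;avg()"
```

```text
t 17.0 pos [0.50721 0.09277 0.21249] F [-1.68  2.23 -0.15] T [0.57  0.578 0.004] w 0.298 j7 -0.078
yaw 7.967653901395465
```

Request:
carry_out(motion=[[[-0.0004,0.0004,-0.0005],0],[[-0.0004,0.0004,-0.001],0],[[-0.0004,0.0004,-0.0015],0],[[-0.0004,0.0004,-0.0015],0]])

```text
time: 17.4
position: [0.5072, 0.0929, 0.2123]
tool_rot: [-3.134, -0.218, -0.002]
ft_force: [-3.8, 2.5, 7.0]
grip_width: 0.298
```

```bash
python3 -c "
from h import *;avg()"
```

```text
t 17.7 pos [0.50724 0.09286 0.21234] F [-3.6   1.51  6.58] T [ 0.237  1.07  -0.021] w 0.297 j7 -0.079
yaw 7.9495625938848775
```

It is fully home: contact at z = 0.2123, as expected, with about 7 N. I'll unload it and make the first quarter turn clockwise.

Request:
carry_out(motion=[[[0.0003,-0.0002,0.001],0],[[0.0003,-0.0002,0.001],-0.1],[[0.0003,-0.0002,0.001],-0.2],[[0.0003,-0.0002,0.001],-0.3],[[0.0003,-0.0002,0.001],-0.4],[[0.0003,-0.0002,0.001],-0.5],[[0.0003,-0.0002,0.001],-0.6],[[0.0003,-0.0002,0.001],-0.6]], squeeze=12)

```text
time: 18.5
position: [0.5073, 0.0934, 0.2124]
tool_rot: [-3.058, 0.717, -0.0]
ft_force: [-3.0, 2.5, 2.8]
grip_width: 0.296
```

```bash
python3 -c "
from h import *;avg(4)"
```

```text
t 18.7 pos [0.5073  0.09333 0.21237] F [-2.65  2.81  3.8 ] T [ 0.747  0.896 -0.007] w 0.297 j7 -0.676
yaw -26.305780565560326
```

Request:
carry_out(motion=[[[-0.0004,0.0004,0.0003],-0.1],[[-0.0004,0.0004,0.0003],-0.2],[[-0.0004,0.0004,0.0003],-0.3],[[-0.0004,0.0004,0.0003],-0.4],[[-0.0004,0.0004,0.0003],-0.5],[[-0.0004,0.0004,0.0003],-0.6],[[-0.0004,0.0004,0.0003],-0.7],[[-0.0004,0.0004,0.0003],-0.8],[[-0.0004,0.0004,0.0003],-0.9],[[-0.0004,0.0004,0.0003],-0.97]])

```text
time: 19.7
position: [0.5075, 0.0932, 0.2124]
tool_rot: [-2.368, 2.063, -0.002]
ft_force: [-0.8, 2.1, 1.5]
grip_width: 0.299
```

```bash
python3 -c "
from h import *;avg(4)"
```

```text
t 19.9 pos [0.50743 0.09314 0.21242] F [-0.6   2.44  1.6 ] T [ 0.602  0.34  -0.007] w 0.298 j7 -1.646
yaw -81.87078090670502
```

Quarter turn 1 is done (yaw 8° → −82°). Now I let go, swing back and take a fresh grip.

Request:
carry_out(motion=[[[0,0,0],0],[[0,0,0],0],[[0,0,0],0],[[0,0,0],0],[[0,0,0],0],[[0,0,0],0]], grip=-0.4)

```text
time: 20.5
position: [0.5069, 0.0932, 0.2124]
tool_rot: [2.371, -2.061, 0.0]
ft_force: [0.3, 0.2, -0.4]
grip_width: 0.683
```

Run:
```python
from h import *
avg(3);grab("wrist","w4");grab("scene","s4")
a=cv2.imread("pics/w4.png");b=cv2.imread("pics/s4.png")
cv2.imwrite("pics/v4.png",np.hstack([cv2.resize(a[120:420,130:430],(400,400)),cv2.resize(b[140:240,290:390],(400,400),interpolation=cv2.INTER_CUBIC)]))
```

```text
t 20.65 pos [0.50686 0.09325 0.21237] F [-0.51 -0.15  0.04] T [-0.012  0.153  0.013] w 0.692 j7 -1.648
yaw -81.98515398040611
```

View pics/v4.png

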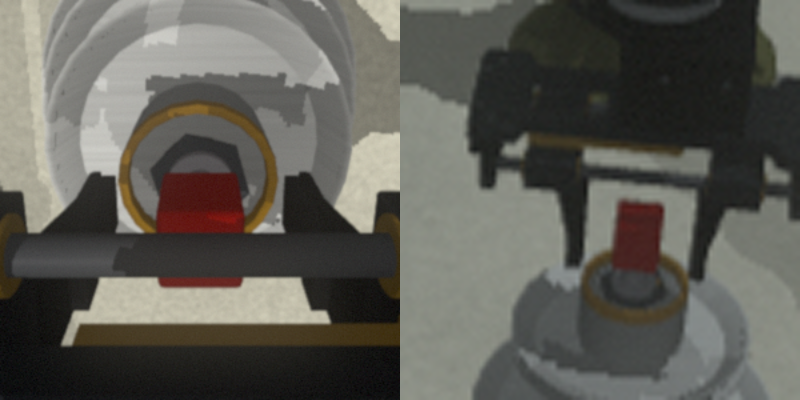

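The key stands upright with its flange on the nut. The nut lags the key by about 12°, which matches the play. I'm swinging back 90° and regripping lightly.

Request:
carry_out(motion=[[[0,0,0],0.13],[[0,0,0],0.26],[[0,0,0],0.39],[[0,0,0],0.52],[[0,0,0],0.65],[[0,0,0],0.78],[[0,0,0],0.91],[[0,0,0],1.04],[[0,0,0],1.17],[[0,0,0],1.3],[[0,0,0],1.43],[[0,0,0],1.56],[[0,0,0],1.57],[[0,0,0],1.57]])

```text
time: 22.15
position: [0.5069, 0.0933, 0.2124]
tool_rot: [3.134, 0.214, 0.0]
ft_force: [-1.1, 0.4, 0.1]
grip_width: 0.695
```

Request:
carry_out(motion=[[[0,0,0],0],[[0,0,0],0],[[0,0,0],0],[[0,0,0],0],[[0,0,0],0],[[0,0,0],0],[[0,0,0],0],[[0,0,0],0]], grip=1, squeeze=7)

```text
time: 22.95
position: [0.5069, 0.0933, 0.2124]
tool_rot: [3.134, 0.218, 0.0]
ft_force: [0.3, 0.6, -0.7]
grip_width: 0.299
```

```bash
python3 -c "
from h import *;avg(4)"
```

```text
t 23.15 pos [0.50689 0.09331 0.2124 ] F [-0.03  0.07  0.17] T [-0.057 -0.025 -0.015] w 0.3 j7 -0.079
yaw 7.969655306873108
```

Request:
carry_out(motion=[[[0,0,0],-0.1],[[0,0,0],-0.2],[[0,0,0],-0.3],[[0,0,0],-0.4],[[0,0,0],-0.5],[[0,0,0],-0.6],[[0,0,0],-0.6]], squeeze=5)

```text
time: 23.85
position: [0.5069, 0.0933, 0.2124]
tool_rot: [-3.058, 0.718, -0.0]
ft_force: [0.3, -1.5, 0.2]
grip_width: 0.297
```

```bash
python3 -c "
from h import *;avg(4)"
```

```text
t 24.05 pos [0.50691 0.09332 0.2124 ] F [ 0.25 -0.25 -0.06] T [-0.067 -0.04   0.021] w 0.301 j7 -0.677
yaw -26.320242961184704
```

Request:
carry_out(motion=[[[0,0,0],-0.02],[[0,0,0],-0.04],[[0,0,0],-0.06],[[0,0,0],-0.08],[[0,0,0],-0.08]])

```text
time: 24.55
position: [0.5069, 0.0933, 0.2124]
tool_rot: [3.027, -0.84, 0.0]
ft_force: [0.6, 0.2, 0.3]
grip_width: 0.298
```

```bash
python3 -c "
from h import *;avg(4)"
```

```text
t 24.75 pos [0.50689 0.09329 0.21241] F [ 0.41  0.24 -0.6 ] T [-0.073 -0.095  0.023] w 0.298 j7 -0.759
yaw -30.98939531472695
```

Request:
carry_out(motion=[[[0,0,0],-0.02],[[0,0,0],-0.04],[[0,0,0],-0.05],[[0,0,0],-0.05]])

```text
time: 25.15
position: [0.5069, 0.0933, 0.2124]
tool_rot: [3.005, -0.915, 0.0]
ft_force: [-0.2, -0.6, -0.2]
grip_width: 0.303
```

```bash
python3 -c "
from h import *;avg(4)"
```

```text
t 25.35 pos [0.50688 0.09331 0.2124 ] F [ 0.96 -0.05 -0.22] T [-0.028 -0.158  0.065] w 0.298 j7 -0.809
yaw -33.85576640226873
```

Request:
carry_out(motion=[[[0,0,0],-0.01],[[0,0,0],-0.02],[[0,0,0],-0.02]])

```text
time: 25.65
position: [0.5069, 0.0933, 0.2124]
tool_rot: [2.996, -0.945, 0.0]
ft_force: [1.0, -0.9, -0.5]
grip_width: 0.302
```

```bash
python3 -c "
from h import *;avg(6)"
```

```text
t 25.95 pos [0.50688 0.0933  0.21239] F [ 0.94  0.06 -0.13] T [-0.073 -0.156  0.072] w 0.298 j7 -0.829
yaw -35.00803992848347
```

Request:
carry_out(motion=[[[0,0,0],-0.02],[[0,0,0],-0.04],[[0,0,0],-0.05],[[0,0,0],-0.05]])

```text
time: 26.35
position: [0.5069, 0.0933, 0.2124]
tool_rot: [2.971, -1.02, 0.0]
ft_force: [1.0, 0.4, -0.2]
grip_width: 0.295
```

```bash
python3 -c "
from h import *;avg(5)
grab('wrist','w5')"
```

```text
t 26.6 pos [0.50686 0.09329 0.21239] F [ 1.34  0.06 -0.5 ] T [-0.081 -0.192  0.022] w 0.3 j7 -0.879
yaw -37.867569509704424
```

Request:
carry_out(motion=[[[0,0,0],-0.02],[[0,0,0],-0.04],[[0,0,0],-0.04]])

```text
time: 26.95
position: [0.5069, 0.0933, 0.2124]
tool_rot: [2.95, -1.08, 0.0]
ft_force: [1.4, 0.4, 0.4]
grip_width: 0.294
```

```bash
python3 -c "
from h import *;avg(4)"
```

```text
t 27.15 pos [0.50687 0.09329 0.2124 ] F [ 1.31 -0.13 -0.31] T [-0.063 -0.182  0.017] w 0.298 j7 -0.919
yaw -40.16313038648161
```

Request:
carry_out(motion=[[[0,0,0],-0.02],[[0,0,0],-0.04],[[0,0,0],-0.04]])

```text
time: 27.45
position: [0.5069, 0.0933, 0.2124]
tool_rot: [2.928, -1.139, 0.0]
ft_force: [1.6, -0.0, -0.3]
grip_width: 0.298
```

```bash
python3 -c "
from h import *;avg(4)"
```

```text
t 27.65 pos [0.50686 0.09331 0.2124 ] F [ 1.45  0.26 -0.26] T [-0.06  -0.224  0.031] w 0.297 j7 -0.959
yaw -42.45822835646652
```

Request:
carry_out(motion=[[[0,0,0],-0.02],[[0,0,0],-0.04],[[0,0,0],-0.04]])

```text
time: 27.95
position: [0.5069, 0.0933, 0.2124]
tool_rot: [2.905, -1.197, 0.0]
ft_force: [0.4, -0.5, 0.7]
grip_width: 0.299
```

```bash
python3 -c "
from h import *;avg(4)"
```

```text
t 28.15 pos [0.50687 0.0933  0.2124 ] F [ 1.   -0.01 -0.41] T [-0.068 -0.219  0.016] w 0.298 j7 -0.999
yaw -44.74658497495983
```

Run:
```python
from h import *
grab("wrist","w6")
a=cv2.imread("pics/w5.png");b=cv2.imread("pics/w6.png")
f=lambda i:cv2.resize(i[170:350,190:370],(400,400),interpolation=cv2.INTER_CUBIC)
cv2.imwrite("pics/v6.png",np.hstack([f(a),f(b)]))
```

View pics/v6.png

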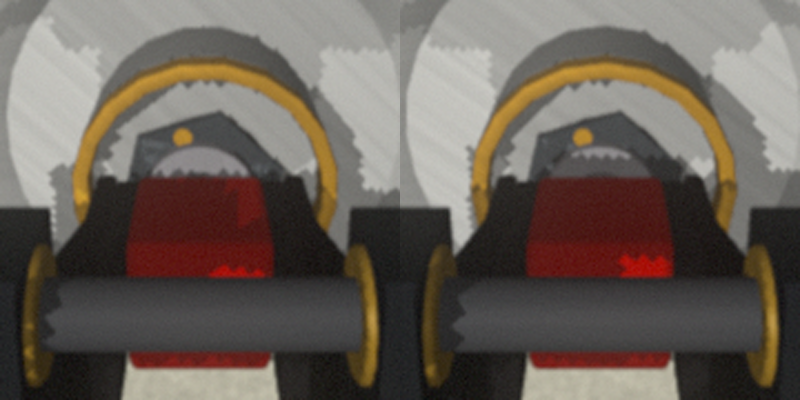

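The nut's brass dot stays at crop (183,138) in both views, so the nut is turning with the tool and there's no slip. I'll carry on in small steps towards the stop.

Request:
carry_out(motion=[[[0,0,0],-0.02],[[0,0,0],-0.04],[[0,0,0],-0.04]])

```text
time: 28.5
position: [0.5069, 0.0933, 0.2124]
tool_rot: [2.88, -1.255, 0.0]
ft_force: [1.8, -0.5, 0.3]
grip_width: 0.294
```

```bash
python3 -c "
from h import *;avg(4)"
```

```text
t 28.7 pos [0.50686 0.09329 0.21239] F [ 1.44 -0.1  -0.11] T [-0.092 -0.236  0.049] w 0.299 j7 -1.039
yaw -47.038665093911334
```

Request:
carry_out(motion=[[[0,0,0],-0.02],[[0,0,0],-0.03],[[0,0,0],-0.03]])

```text
time: 29.0
position: [0.5069, 0.0933, 0.2124]
tool_rot: [2.861, -1.297, 0.0]
ft_force: [1.1, 0.4, 0.1]
grip_width: 0.299
```

```bash
python3 -c "
from h import *;avg(4)"
```

```text
t 29.2 pos [0.50685 0.09329 0.21239] F [ 1.13 -0.33  0.2 ] T [-0.03  -0.239  0.068] w 0.3 j7 -1.069
yaw -48.75282136872528
```

Request:
carry_out(motion=[[[0,0,0],-0.015],[[0,0,0],-0.03],[[0,0,0],-0.03]])

```text
time: 29.5
position: [0.5068, 0.0933, 0.2124]
tool_rot: [2.841, -1.34, 0.0]
ft_force: [1.8, -0.3, -0.1]
grip_width: 0.3
```

```bash
python3 -c "
from h import *;avg(5)"
```

```text
t 29.75 pos [0.50685 0.09328 0.21238] F [1.51 0.12 0.29] T [-0.06  -0.212  0.073] w 0.299 j7 -1.099
yaw -50.4759254614294
```

```bash
cat >> h.py <<'E'
def dot(f,new=True):
    if new: grab("wrist",f)
    a=cv2.imread(f"pics/{f}.png");h=cv2.cvtColor(a,cv2.COLOR_BGR2HSV)
    m=(h[...,1]>110)&(h[...,0]>12)&(h[...,0]<32)&(h[...,2]>80)
    m[:220]=0;m[246:]=0;m[:,:255]=0;m[:,298:]=0
    ys,xs=np.nonzero(m);print(f,"dot",len(xs),xs.mean().round(2) if len(xs) else None,ys.mean().round(2) if len(xs) else None)
E
python3 -c "
from h import *
dot('w5',0);dot('w6',0);dot('w7')"
```

```text
w5 dot 56 271.88 231.29
w6 dot 56 271.88 231.29
w7 dot 52 270.46 231.46
```

Request:
carry_out(motion=[[[0,0,0],-0.015],[[0,0,0],-0.03],[[0,0,0],-0.03]])

```text
time: 30.1
position: [0.5069, 0.0933, 0.2124]
tool_rot: [2.821, -1.383, 0.0]
ft_force: [2.0, -0.2, 0.8]
grip_width: 0.302
```

```bash
python3 -c "
from h import *;avg(5);dot('w8')"
```

```text
t 30.35 pos [0.50685 0.09329 0.21239] F [ 1.44  0.36 -0.13] T [-0.082 -0.196  0.101] w 0.3 j7 -1.129
yaw -52.19370368769552
w8 dot 51 269.35 231.69
```

The dot now lags: x goes 271.9 → 270.5 → 269.4 while Tz climbs to 0.10, so the nut has met its stop. One small confirming step.

Request:
carry_out(motion=[[[0,0,0],-0.01],[[0,0,0],-0.02],[[0,0,0],-0.02]])

```text
time: 30.7
position: [0.5068, 0.0933, 0.2124]
tool_rot: [2.807, -1.411, 0.0]
ft_force: [1.2, 0.3, -0.2]
grip_width: 0.297
```

```bash
python3 -c "
from h import *;avg(6);dot('w9')"
```

```text
t 31.0 pos [0.50685 0.0933  0.2124 ] F [1.28 0.12 0.22] T [-0.081 -0.19   0.119] w 0.297 j7 -1.149
yaw -53.341936166966036
w9 dot 50 268.96 231.94
```

The stop is confirmed: Tz is 0.12 N·m and the nut is stationary. I'm relieving the wind-up within the play, letting go and rising clear.

Request:
carry_out(motion=[[[0,0,0],0.04],[[0,0,0],0.08],[[0,0,0],0.08]])

```text
time: 31.35
position: [0.5068, 0.0933, 0.2124]
tool_rot: [2.861, -1.297, 0.0]
ft_force: [1.2, 0.7, 1.3]
grip_width: 0.302
```

```bash
python3 -c "
from h import *;avg(4);dot('w10')"
```

```text
t 31.55 pos [0.50685 0.09328 0.21239] F [1.35 0.05 0.49] T [-0.079 -0.169  0.025] w 0.298 j7 -1.069
yaw -48.79844666435645
w10 dot 57 270.96 231.4
```

Request:
carry_out(motion=[[[0,0,0],0],[[0,0,0],0],[[0,0,0],0],[[0,0,0],0],[[0,0,0],0],[[0,0,0],0],[[0,0,0],0],[[0,0,0.01],0],[[0,0,0.03],0],[[0,0,0.06],0],[[0,0,0.09],0],[[0,0,0.11],0],[[0,0,0.11],0],[[0,0,0.11],0]], grip=-0.6)

```text
time: 33.0
position: [0.5069, 0.0933, 0.3226]
tool_rot: [-2.861, 1.297, -0.001]
ft_force: [-0.1, -0.4, -0.6]
grip_width: 0.803
```

Run:
```python
from h import *
avg(2);grab("wrist","w11");grab("scene","s11");grab("top","t11")
a=cv2.imread("pics/w11.png");b=cv2.imread("pics/s11.png")
cv2.imwrite("pics/v11.png",np.hstack([cv2.resize(a[110:310,180:380],(400,400)),cv2.resize(b[140:240,290:390],(400,400),interpolation=cv2.INTER_CUBIC)]))
```

```text
t 33.1 pos [0.50635 0.09321 0.32149] F [-0.03 -0.02  0.  ] T [-0.124  0.151 -0.017] w 0.799 j7 -1.086
yaw -48.75694869361902
```

View pics/v11.png

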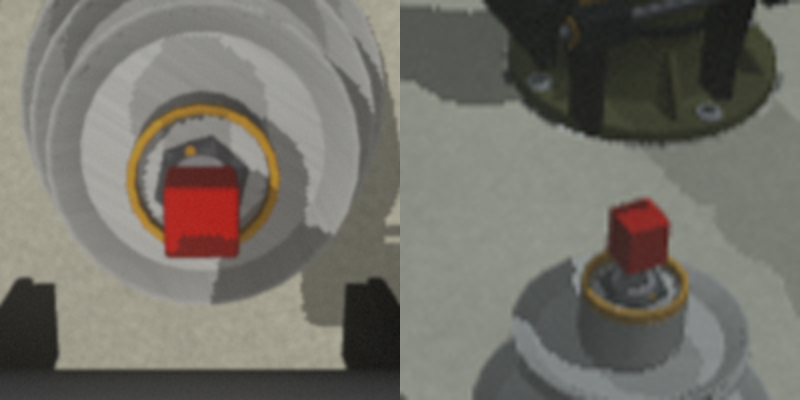

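The key stands upright with its flange down on the nut, the jaws are clear, and there's no contact force. Handing in.

```bash
python3 -c "
from h import *
print(ticket.close_job())"
```

```text
the job is handed in; nothing more can be done
None
```

The clamp nut is tightened to its stop and the key is standing fully home in the socket. I handed the job in at about 33 s; it gave no verdict.

- **Seating:** I lifted the key out of its block and felt for the socket. The highest push-back I read while feeling and seating was about 7.4 N. The shank dropped in after I turned the key 30° and made a small circling search. It bottomed at a tool height of 0.2123 m, as expected.
- **Tightening:** I turned a full quarter clockwise, let go, and swung back for a fresh grip. I then turned about 0.97 rad more to the stop, using a light 5 N squeeze and small steps.
- **Stop check:** At the stop, the brass dot on the nut stayed put while the tool turned on about 6°. The torque reading rose to about 0.12 N·m, under the 0.25 limit. I eased off the wind-up before letting go.
- **Last checks:** The pictures show the key upright with its flange on the nut. The gripper was about 110 mm above it, reading no force.

**Doubts:** The torque readings are noisy, by about ±0.03 N·m, so the stop rests on the dot and the torque rise agreeing. My first automatic outline of the nut failed, so I measured its centre by eye from the enlarged picture, and the feeling moves then refined it. I did not compare before and after pictures of the other things; the arm only passed between the key and the hub and saw no unexpected contact.

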